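Seat a half-case in its assembly cradle

ROBOT

A 6-joint arm with a two-finger parallel gripper is mounted at the origin on the work surface. World frame = base frame: x ahead of the robot, y to its left, z up, the work surface at z = 0. Lengths are in m, angles in degrees, forces in N, time in s.
With the tool pointing down it reaches from about 0.275 to 0.975 m from the base axis. Payload 8.4 kg.
Tool frame: the origin (TCP) lies midway between the tips of the shut fingers; the grasp point (between the pads) lies ctrl.grasp_offset behind it (ctrl.grasp_offset is the distance from the TCP to the grasp point, in m); z points along the fingers, y is the direction in which the jaws open and shut (so a half turn about z gives the same grasp; the last joint's range is limited). The gripper opens to 92 mm and grips with 3 to 60 N. Pads are 20 mm wide; open, the fingers measure 128 mm over their backs; the gripper's body (75 mm by 189 mm) begins 69 mm behind the grasp point.
Start: joints at [-77.086, 20.225, 93.587, -0, 66.188, -0.138], TCP at [0.141, -0.609, 0.215] pointing down, gripper open.
Joint ranges: [-150.9, 150.9], [-52.94, 120.26], [3.33, 152.33], [-74.26, 254.26], [0, 154.13], [-172.89, 172.89]. Speed limits (degrees/s): [127.2, 127.2, 159.86, 180, 180, 180].

INTERFACE

Orientations are given as [roll, pitch, yaw] about the fixed x, y, z axes, in that order (R = Rz(yaw) Ry(pitch) Rx(roll)).
In Python, from cell import ctrl, get_image gives the robot as it stands.
- The arm moves only by the tool move_arm, never from a script. Its arguments are lists of equal length, an entry for each row: "fingers": the finger opening in mm, from 0 to 91.9; "dp": the shift along the tool's x, y, z in mm, a list of three; "delta_rot": the turn, a rotation vector about the tool's x, y, z in rad, a list of three. A call has 1 to 10 rows; each row is the pose to reach, as a shift and turn from the pose measured when the call began, along the tool's axes at that moment; what a row does not reach only later rows make up. A row lasts 1/10 s, in which the tool goes at most 50 mm and 8.59 degrees, less where a joint would pass 70% of its speed; a pose out of reach is approached as far as the arm can. A call with a gripper value outside its range is refused whole. The fingers move at their own pace and stop on an object; "squeeze" is the grip in N (left out, the last holds). Time passes only in rows, so rows that repeat a pose let the fingers close. It gives the time, the measured TCP pose, the force and the opening at its end, in the units of the state.
- ctrl.observe(): the state, without advancing time (a new reading comes with each control period).
- get_image(name): name is "scene" or "side" or "wrist"; returns a dict with "image" (400x640x3 uint8, red, green, blue), "camera_matrix" (3x3 intrinsics, pixels), "extrinsics" (4x4, takes a point from camera to world coordinates). Camera axes: x right, y down, z forward; pixel columns grow to the right and rows downward; lengths in m; the calibration is good to about 2 mm. The wrist camera is an equidistant fisheye: a pixel r from the principal point sees the ray r / f radians off the axis. A picture is of the moment at which its call begins. There is no depth.
- ctrl.close_job(): hands the job in, once; it reports no verdict.
The state is a dict: "time": time; "joints": joint angles; "joint_velocities": joint speeds; "joint_efforts": joint torques, N m; "ee_pos": TCP position; "ee_rot": TCP orientation; "force": force on the tool from outside, world axes, zero at the start; "wrist_torque": the same for the moment, N m; "width": finger opening in m.
Only numpy, scipy, OpenCV 4.12 (cv2) and the standard library are available. Lean on these libraries where they do the work, as an engineer would, in place of code of your own. Each camera call takes 0.05 s, during which the arm holds its last target. There are 200 camera calls.

TASK

The open aluminium half-case stands tight against the pink parts box. First slide it along the table straight away from the box, by about 45 mm, so that a finger fits between them; then pick it up and lower it (do not drop it) into the pocket of the blue assembly cradle, black nose in the slot of the end wall, until it sits flat on the pocket floor, and let go. Leave the drinks can, the white candle cup and the screwdriver where they are.

Things in the scene. Friction and masses are not known exactly. Their poses are not given: they have to be found in the camera images.
- shell_mid (a point): Centre (half-way up) of the loose, open-topped, empty aluminium half-case: 54 mm wide (its x), 110 mm long (its y), 45 mm high (its z), walls and floor 4 mm thick, 0.13 to 0.25 kg. It starts upright on the table, its +x long side flat against the -x side of the pink box (gap about 1 mm: no finger fits); the other three sides are free. A finger can reach into the open top.
- shell_nose (a point): Middle of the outer end of the case's black nose, 70 mm along +y from the case's middle and 13 mm above its underside; same axes as the case. The nose is 22 mm wide (x), 16 mm high (from 5 to 21 mm above the underside) and sticks out 15 mm from the middle of the case's +y end.
- box: Pink lidded parts box, fixed to the table: 100 mm (its x) by 152 mm (its y), 46 mm high. Origin at the centre of its underside. The case starts on its -x side (towards the robot), axes parallel to the box's; away from the box means along the box's -x.
- pocket (a point): Centre of the level pocket floor of the blue assembly cradle, 10 mm above the table; x, y, z as those of the seated case. The pocket is 58 mm (x) by 114 mm (y): 2 mm of play on each side of the case. Its walls rise 14 mm above the floor, 10 mm thick; their upper 6 mm slope outwards at 45 degrees as a lead-in. The case fits only with its nose to the pocket's +y.
- cradle: The assembly cradle (blue base plate, orange pocket walls), fixed to the table; origin under the pocket's centre, at table height, axes as the pocket's. Base plate 100 mm (x) by 146 mm (y), 10 mm thick. The walls of both long sides stand only near the corners; the middle 66 mm is open for fingers. The end wall at -y is closed (50 mm wide); the one at +y has a slot 34 mm wide in its middle for the nose.
- can: Plain aluminium drinks can, loose, upright, 66 mm across, 115 mm high; origin at the centre of its underside. Bystander.
- glass: White candle cup, loose, upright, 72 mm across, 75 mm high; origin at the centre of its underside. Bystander.
- driver: Screwdriver with a yellow handle lying loose on the table between the box and the cradle, pointing about along world x. Bystander.
Mind the look-alikes: they are no part of the job. Leave any brown or orange look-alike of the part that bears shell_mid alone.

How it is judged:
By the outcome, as a careful person would: the job done as asked, in the order asked, and still so for the second after the job is handed in, with the robot touching nothing.
It also fails if it takes over 58 s, if anything falls off the work surface, if the arm or the gripper's body presses on something with over 40 N, if the wrist force passes 120 N, or if a joint passes its speed limit or range.

## Working session

There is one attempt and no reset: what is moved stays moved. The work goes in short steps, Python scripts to look and compute and a tool call to move; the robot and the scene stay as the last step left them, time stands still between calls to the robot, and variables do not carry over. Pictures are saved under pics/ and viewed, about 8 in all and at most 12, crops included, and the job is handed in when it is done.

Besides the shell and the picture viewer there is one more tool, called by a JSON object that holds its "method" and its "body", one argument or row to a line. move_arm: Moves the arm, as the interface text tells. Its arguments: {"type":"object","properties":{"fingers":{"type":"array"},"dp":{"type":"array"},"delta_rot":{"type":"array"},"squeeze":{"type":"number"}},"required":["fingers","dp","delta_rot"]}

```bash
mkdir -p pics; ls
cat > h.py <<'E'
import numpy as np, cv2
from cell import ctrl, get_image
def snap(n,f):
    d=get_image(n); cv2.imwrite('pics/'+f+'.png',d['image'][:,:,::-1]); np.savez('pics/'+f+'.npz',K=d['camera_matrix'],T=d['extrinsics'],im=d['image']); return d
def ray(d,px):
    K,T=d['camera_matrix'],d['extrinsics']; v=np.linalg.inv(K)@[px[0],px[1],1]; return T[:3,3],T[:3,:3]@v
def onplane(d,px,z):
    o,v=ray(d,px); return o+v*(z-o[2])/v[2]
def load(f):
    a=np.load('pics/'+f+'.npz'); return dict(camera_matrix=a['K'],extrinsics=a['T'],image=a['im'])
E
python3 - <<'E'
from h import *
a=snap('scene','s0');b=snap('side','d0')
for d in(a,b): print(d['extrinsics'].round(3).tolist(),d['camera_matrix'].round(1).tolist())
print(ctrl.observe(),ctrl.grasp_offset)
E
```

```text
pics
[[-0.829, 0.392, -0.399, 0.906], [0.559, 0.586, -0.587, 0.507], [0.004, -0.709, -0.705, 0.679], [0.0, 0.0, 0.0, 1.0]] [[375.3, 0.0, 317.0], [0.0, 375.3, 199.6], [0.0, 0.0, 1.0]]
[[1.0, 0.003, 0.019, 0.505], [-0.013, -0.638, 0.77, -0.907], [0.015, -0.77, -0.638, 0.776], [0.0, 0.0, 0.0, 1.0]] [[450.6, 0.0, 316.9], [0.0, 450.6, 201.3], [0.0, 0.0, 1.0]]
{'time': 0.1, 'joints': array([-7.70855090e+01,  2.02577169e+01,  9.36242760e+01,  8.11989094e-04,
        6.61901808e+01, -1.37574655e-01]), 'joint_velocities': array([ 0.05721355, -0.0512567 ,  0.01692746,  0.03449057, -0.00734617,
        0.02322431]), 'joint_efforts': array([ 1.20653895e-03, -5.94901907e+01, -3.34928870e+01,  6.99902326e-02,
        1.82660617e-02, -3.89605873e-05]), 'ee_pos': array([ 0.14104982, -0.60840855,  0.21395155]), 'ee_rot': array([-1.79927828e+02, -9.15763745e-04,  1.30517368e+01]), 'force': array([ 0.01861662,  0.26106817, -0.15112655]), 'wrist_torque': array([-0.0168774 , -0.02836151, -0.01072603]), 'width': 0.09214638029956226} 0.0187
```

View pics/s0.png

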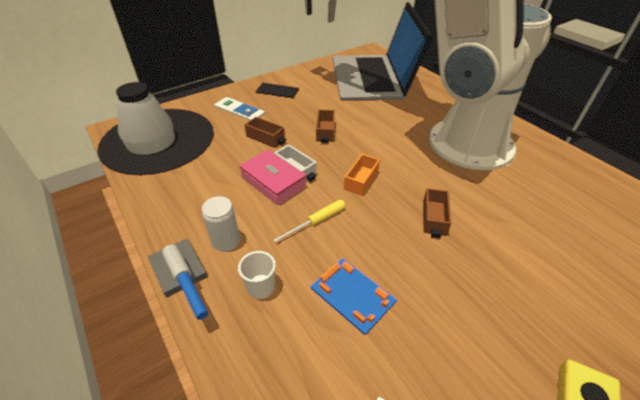

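View pics/d0.png

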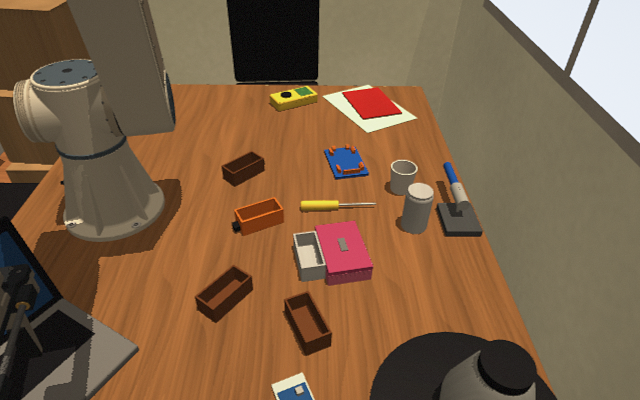

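Run:
```python
from h import *
s=load('s0')['image'];d=load('d0')['image']
c=lambda im,x,y,w,h:cv2.resize(im[y:y+h,x:x+w],(400,300),interpolation=cv2.INTER_CUBIC)
o=np.vstack([np.hstack([c(s,235,135,100,75),c(d,280,210,100,75)]),np.hstack([c(s,300,255,107,80),c(d,315,135,60,45)])])
cv2.imwrite('pics/crop.png',o[:,:,::-1])
```

```text
(no output)
```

View pics/crop.png

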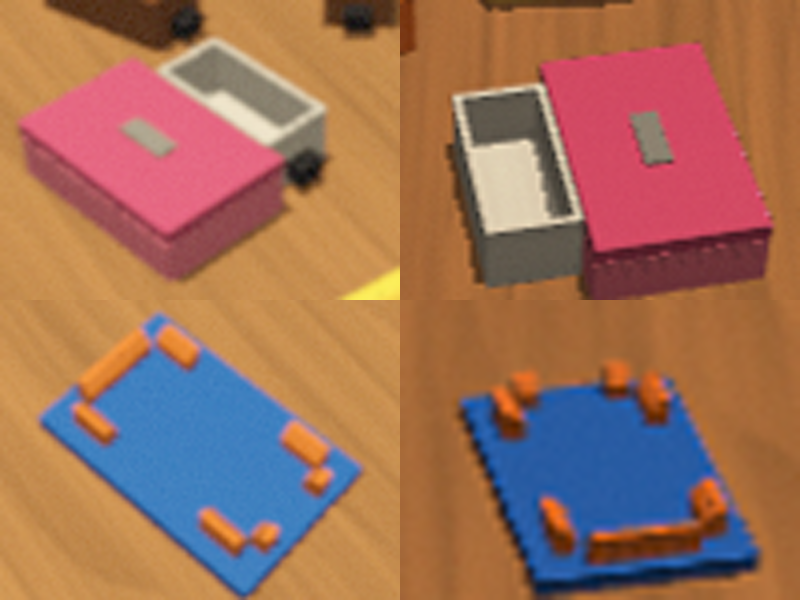

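The parts are identified. The case is the light-grey one with the black nose at scene (311,177), touching the pink lid. The brown ones at (265,131), (326,126) and (437,212) and the orange one at (362,175) are look-alikes. The cradle's closed end is at scene (330,271), and its slot end at lower right. Next I'll measure corners.

Run:
```python
from h import *
def quad(d,m,z):
    n,l,st,_=cv2.connectedComponentsWithStats(m.astype(np.uint8)); i=1+st[1:,4].argmax()
    c=max(cv2.findContours((l==i).astype(np.uint8),0,1)[0],key=cv2.contourArea)[:,0]
    w=np.array([onplane(d,p,z)[:2] for p in cv2.convexHull(c)[:,0].astype(float)]).astype(np.float32)
    r=cv2.minAreaRect((w*1000).astype(np.float32)); return r
for f in('s0','d0'):
    d=load(f);h=cv2.cvtColor(d['image'],cv2.COLOR_RGB2HSV);H,S,V=[h[...,i].astype(int) for i in range(3)]
    pink=(H>160)&(S>100)&(S<190); blue=(H>100)&(H<120)&(S>150)
    yy,xx=np.mgrid[:400,:640]
    pink&=(yy>130)&(yy<290); 
    if f=='s0': blue&=(yy>240)&(xx>300); pr=V>195
    else: blue&=(yy>130)&(yy<190)&(xx<400); pr=V>170
    print(f,'pinktop',quad(d,pink&pr,.046),'blue',quad(d,blue,.010))
s=load('s0');g=load('d0')
P=lambda d,pts,z:print((np.array([onplane(d,p,z)[:2] for p in pts])*1000).round(1).tolist())
sc=lambda p:(235+p[0]/4-.4,135+p[1]/4-.4); dc=lambda p:(280+p[0]/4-.4,210+p[1]/4-.4)
P(s,[sc(p) for p in[(160,70),(213,38),(326,103)]],.045)
P(g,[dc(p) for p in[(53,95),(143,83),(182,220),(85,235)]],.045)
print('pink corners');P(s,[sc(p) for p in[(22,122),(133,58),(285,160),(165,236)]],.046)
P(g,[dc(p) for p in[(142,65),(300,44),(370,228),(190,250)]],.046)
cs=lambda p:(300+p[0]/3.738-.4,255+p[1]/3.75-.4); cd=lambda p:(315+p[0]/6.667-.4,135+p[1]/6.667-.4)
print('cradle');P(s,[cs(p) for p in[(40,418-300),(158,14),(362,167),(245,297)]],.01)
P(g,[cd(p) for p in[(60,100),(270,80),(357,258),(133,282)]],.01)
```

```text
s0 pinktop ((584.4530029296875, -176.31661987304688), (98.6896743774414, 149.6394805908203), 11.092778205871582) blue ((618.7523803710938, 213.57833862304688), (97.34803009033203, 142.56680297851562), 11.487162590026855)
d0 pinktop ((582.1640625, -181.3831787109375), (98.45609283447266, 150.2518768310547), 11.07011890411377) blue ((614.1853637695312, 202.23965454101562), (97.99835968017578, 150.27027893066406), 11.140914916992188)
[[541.1, -238.1], [492.1, -249.3], [466.5, -145.1]]
[[468.7, -143.3], [521.5, -133.0], [541.6, -241.1], [489.0, -252.0]]
pink corners
[[644.5, -238.8], [550.5, -259.0], [521.3, -110.6], [619.9, -92.1]]
[[521.0, -118.4], [616.7, -99.5], [643.2, -247.7], [545.2, -263.5]]
cradle
[[680.2, 151.6], [584.7, 131.7], [554.0, 272.6], [651.7, 293.9]]
[[551.4, 267.0], [650.3, 285.0], [677.1, 143.9], [579.2, 125.8]]
```

```bash
cat >> h.py <<'E'
from scipy.spatial.transform import Rotation as Ro
def go(x,y,z,yaw):
    s=ctrl.observe(); R=Ro.from_euler('xyz',s['ee_rot'],degrees=True); G=Ro.from_euler('xyz',[180,0,yaw],degrees=True)
    print('dp',(R.inv().apply(np.array([x,y,z])-s['ee_pos'])*1000).round(1).tolist(),'rot',(R.inv()*G).as_rotvec().round(4).tolist())
E
python3 - <<'E'
from h import *
go(.500,-.150,.215,101.2)
g=load('d0');s=load('s0')
print('can base',onplane(g,(415,226),0),onplane(s,(224,240),0),'glass',onplane(s,(261,288),0),'driver',[onplane(s,p,.012)[:2].round(3) for p in[(276,241),(345,204)]])
E
```

```text
dp [453.2, -365.5, -0.6] rot [-0.001, -0.001, -1.5385]
can base [ 0.77600474 -0.06849306  0.        ] [ 0.77512059 -0.06747813  0.        ] glass [0.76418491 0.09315128 0.        ] driver [array([0.681, 0.011]), array([0.48 , 0.004])]
```

{"method": "move_arm", "body": {
  "fingers": [60,60,60,60,60,60,60,60,60,60],
  "dp": [
    [453,-365,0],
    [453,-365,0],
    [453,-365,0],
    [453,-365,0],
    [453,-365,0],
    [453,-365,0],
    [453,-365,0],
    [453,-365,0],
    [453,-365,0],
    [453,-365,0]
  ],
  "delta_rot": [
    [0,0,-1.538],
    [0,0,-1.538],
    [0,0,-1.538],
    [0,0,-1.538],
    [0,0,-1.538],
    [0,0,-1.538],
    [0,0,-1.538],
    [0,0,-1.538],
    [0,0,-1.538],
    [0,0,-1.538]
  ]
}}

```text
time: 1.1
ee_pos: [0.4501, -0.2133, 0.2144]
ee_rot: [-180.0, -0.1, 99.3]
force: [0.7, -0.3, 0.2]
width: 0.0604
```

Run:
```python
from h import *
go(.500,-.150,.215,101.2)
```

```text
dp [54.3, 59.5, -0.6] rot [-0.0001, -0.0011, -0.0323]
```

{"method": "move_arm", "body": {
  "fingers": [60,60,60,60,60],
  "dp": [
    [54,60,0],
    [54,60,0],
    [54,60,0],
    [54,60,0],
    [54,60,0]
  ],
  "delta_rot": [
    [0,0,-0.032],
    [0,0,-0.032],
    [0,0,-0.032],
    [0,0,-0.032],
    [0,0,-0.032]
  ]
}}

```text
time: 1.6
ee_pos: [0.4997, -0.1509, 0.2142]
ee_rot: [-179.9, -0.1, 101.2]
force: [0.0, 0.4, 0.1]
width: 0.0599
```

Run:
```python
from h import *
d=snap('wrist','w0'); print(d['extrinsics'].round(3).tolist(),d['camera_matrix'].round(1).tolist(),ctrl.observe()['ee_pos'],ctrl.observe()['joint_velocities'].round(2))
```

```text
[[0.981, 0.188, 0.046, 0.487], [0.194, -0.953, -0.233, -0.086], [-0.001, 0.238, -0.971, 0.384], [0.0, 0.0, 0.0, 1.0]] [[309.7, 0.0, 320.3], [0.0, 309.7, 200.1], [0.0, 0.0, 1.0]] [ 0.49971294 -0.15114023  0.21429768] [-0.4  -0.17 -0.2   0.08 -0.03  0.05]
```

View pics/w0.png

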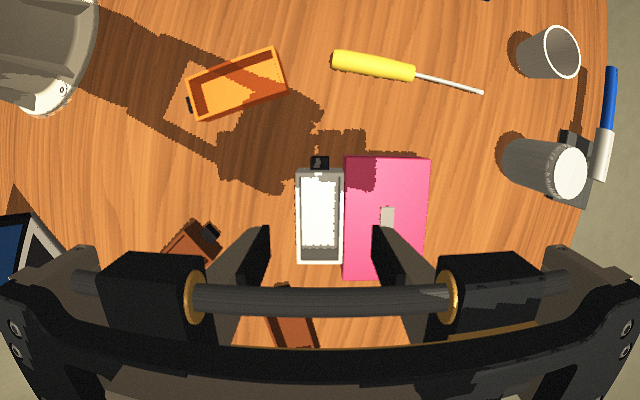

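The wrist view shows the case rim from (297,169) to (343,263). Its nose is at (319,162), pointing +y, and the pink box is on its right.

```bash
cat >> h.py <<'E'
def fray(d,px):
    K,T=d['camera_matrix'],d['extrinsics']; v=(np.array(px,float)-K[:2,2])/K[0,0]; r=np.linalg.norm(v)+1e-12
    return T[:3,3],T[:3,:3]@np.array([*(v/r*np.sin(r)),np.cos(r)])
def fplane(d,px,z):
    o,v=fray(d,px); return (o+v*(z-o[2])/v[2])
E
python3 - <<'E'
from h import *
d=load('w0');g=d['image'][:,:,:].astype(int)
for r in (200,220,240):print(r,[tuple(x) for x in g[r,290:350:1]].__str__()[:0], g[r,290:350].mean(1).astype(int).tolist())
print(g[150:185,331].mean(1).astype(int).tolist(),g[255:272,320].mean(1).astype(int).tolist())
for p in[(297,169.5),(343.5,169.5),(343,263.5),(295,263.5)]:print((fplane(d,p,.045)[:2]*1000).round(1))
E
```

```text
200  [144, 142, 139, 141, 143, 187, 250, 254, 254, 219, 120, 229, 253, 253, 253, 253, 253, 253, 252, 252, 252, 253, 253, 253, 253, 253, 253, 253, 253, 253, 253, 253, 253, 253, 253, 253, 253, 253, 252, 252, 253, 253, 253, 254, 247, 198, 149, 146, 94, 70, 255, 255, 254, 242, 38, 150, 188, 194, 193, 193]
220  [154, 153, 152, 149, 153, 139, 241, 254, 253, 248, 143, 184, 248, 253, 252, 252, 252, 252, 252, 251, 251, 252, 252, 253, 252, 252, 252, 252, 252, 252, 252, 252, 252, 253, 253, 252, 252, 252, 252, 252, 252, 252, 253, 255, 199, 143, 152, 135, 97, 200, 254, 255, 252, 183, 111, 178, 188, 192, 189, 187]
240  [151, 155, 159, 158, 153, 124, 226, 254, 252, 254, 182, 131, 230, 253, 252, 251, 251, 251, 251, 251, 251, 251, 251, 252, 252, 251, 251, 251, 252, 251, 251, 251, 251, 252, 252, 251, 251, 252, 251, 251, 252, 252, 253, 255, 189, 144, 141, 113, 131, 247, 253, 254, 243, 115, 152, 189, 186, 182, 182, 183]
[79, 75, 79, 78, 81, 79, 82, 79, 81, 84, 83, 86, 82, 80, 84, 82, 85, 90, 105, 101, 103, 107, 119, 152, 158, 160, 157, 159, 159, 159, 156, 152, 252, 255, 254] [104, 106, 101, 103, 101, 172, 247, 253, 247, 185, 139, 143, 145, 145, 141, 143, 145]
[ 471.2 -138.7]
[ 521.6 -128.7]
[ 545.3 -239.7]
[ 488.5 -250.9]
```

Run:
```python
from h import *
d=load('w0')
im=cv2.resize(d['image'][150:275,285:355],None,fx=4.8,fy=4.8,interpolation=cv2.INTER_CUBIC);cv2.imwrite('pics/w0c.png',im[:,:,::-1])
W=lambda p,z:fplane(d,p,z)[:2]*1000
y1,y2=W((331,181.5),.045),W((320,264),.045); l,r=W((295.8,220),.045),W((343.6,220),.045)
u=np.array([np.cos(np.radians(11.2)),np.sin(np.radians(11.2))]);v=np.array([-u[1],u[0]])
print('len',(y1-y2)@v,'wid',(r-l)@u)
c=(y1@v+y2@v)/2*v+(l@u+r@u)/2*u;print('centre',c, 'inner nominal', l,r)
a,b=W((295.6,205),.045),W((296.0,245),.045);print('edge dir')
```

```text
len 100.4417356366481 wid 54.850736867291666
centre [ 508.13708615 -196.370893  ] inner nominal [ 480.17450938 -196.34687355] [ 533.98510548 -185.71561701]
edge dir
```

View pics/w0c.png

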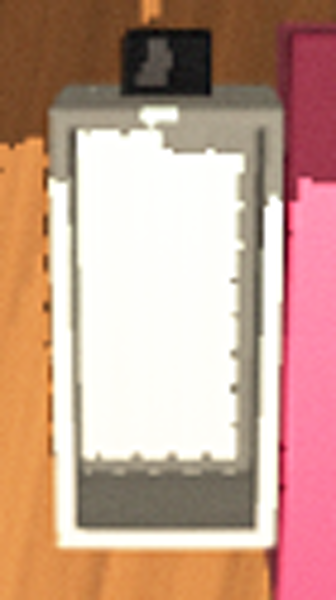

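Run:
```python
from h import *
go(.4805,-.1973,.215,101.2)
go(.4805,-.1973,.07,101.2)
go(.4805,-.1973,.018,101.2)
```

```text
dp [-41.6, -27.8, -0.7] rot [-0.0007, -0.0011, -0.0015]
dp [-41.8, -27.7, 144.3] rot [-0.0007, -0.0011, -0.0015]
dp [-41.8, -27.6, 196.3] rot [-0.0007, -0.0011, -0.0015]
```

{"method": "move_arm", "body": {
  "fingers": [36,36,36,36,36,36,36,36,36,36],
  "dp": [
    [-42,-28,40],
    [-42,-28,80],
    [-42,-28,120],
    [-42,-28,135],
    [-42,-28,140],
    [-42,-28,140],
    [-42,-28,160],
    [-42,-28,180],
    [-42,-28,195],
    [-42,-28,195]
  ],
  "delta_rot": [
    [0,0,0],
    [0,0,0],
    [0,0,0],
    [0,0,0],
    [0,0,0],
    [0,0,0],
    [0,0,0],
    [0,0,0],
    [0,0,0],
    [0,0,0]
  ]
}}

```text
time: 2.65
ee_pos: [0.48, -0.1977, 0.0192]
ee_rot: [-179.9, -0.1, 101.1]
force: [-0.1, 0.4, -0.4]
width: 0.036
```

Run:
```python
from h import *
snap('side','d1'); im=load('d1')['image'][190:300,240:390]
w=get_image('wrist')['image'][130:330,220:430]
o=np.hstack([cv2.resize(im,(409,300)),cv2.resize(w,(315,300))]);cv2.imwrite('pics/d1c.png',o[:,:,::-1]);go(.4805,-.1973,.018,101.2)
```

```text
dp [0.8, -0.3, 2.5] rot [0.0006, -0.0003, -0.0017]
```

View pics/d1c.png

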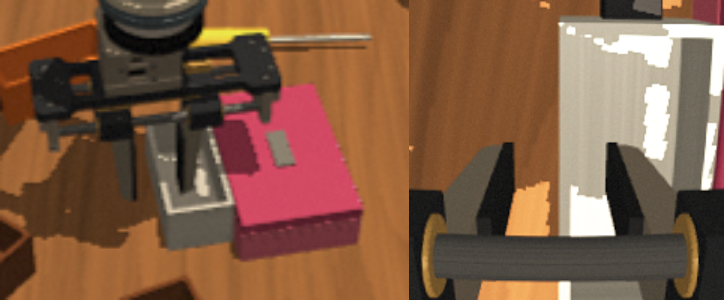

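One finger is inside the case and the other is outside its -x wall. I'll close gently.

{"method": "move_arm", "body": {
  "fingers": [20,12,8,3,2,2,2,2],
  "dp": [
    [0,0,0],
    [0,0,0],
    [0,0,0],
    [0,0,0],
    [0,0,0],
    [0,0,0],
    [0,0,0],
    [0,0,0]
  ],
  "delta_rot": [
    [0,0,0],
    [0,0,0],
    [0,0,0],
    [0,0,0],
    [0,0,0],
    [0,0,0],
    [0,0,0],
    [0,0,0]
  ],
  "squeeze": 8
}}

```text
time: 3.55
ee_pos: [0.4813, -0.1981, 0.0209]
ee_rot: [179.9, 0.0, 101.1]
force: [1.0, 0.7, 6.5]
width: 0.0038
```

{"method": "move_arm", "body": {
  "fingers": [2,2,2,2,2,2,2,2,2,2],
  "dp": [
    [0,-3,0],
    [0,-8,0],
    [0,-14,0],
    [0,-20,0],
    [0,-26,0],
    [0,-32,0],
    [0,-38,0],
    [0,-43,0],
    [0,-45,0],
    [0,-45,0]
  ],
  "delta_rot": [
    [0,0,0],
    [0,0,0],
    [0,0,0],
    [0,0,0],
    [0,0,0],
    [0,0,0],
    [0,0,0],
    [0,0,0],
    [0,0,0],
    [0,0,0]
  ]
}}

```text
time: 4.55
ee_pos: [0.4365, -0.2069, 0.0209]
ee_rot: [180.0, -0.0, 101.1]
force: [-1.8, -1.8, 4.6]
width: 0.0039
```

{"method": "move_arm", "body": {
  "fingers": [10,20,30,36,36,36],
  "dp": [
    [0,0,0],
    [0,0,0],
    [0,0,0],
    [0,0,0],
    [0,0,0],
    [0,0,0]
  ],
  "delta_rot": [
    [0,0,0],
    [0,0,0],
    [0,0,0],
    [0,0,0],
    [0,0,0],
    [0,0,0]
  ]
}}

```text
time: 5.15
ee_pos: [0.4365, -0.2069, 0.0208]
ee_rot: [180.0, -0.0, 101.1]
force: [0.4, -0.6, 0.4]
width: 0.0364
```

{"method": "move_arm", "body": {
  "fingers": [36,36,36,36,36,36,50,60],
  "dp": [
    [0,0,-20],
    [0,0,-50],
    [10,0,-90],
    [30,15,-130],
    [40,25,-160],
    [40,25,-160],
    [40,25,-160],
    [40,25,-160]
  ],
  "delta_rot": [
    [0,0,0],
    [0,0,0],
    [0,0,0],
    [0,0,0],
    [0,0,0],
    [0,0,0],
    [0,0,0],
    [0,0,0]
  ]
}}

```text
time: 5.95
ee_pos: [0.4522, -0.1628, 0.1796]
ee_rot: [-179.9, -0.1, 101.1]
force: [0.1, 0.1, -0.1]
width: 0.0501
```

Run:
```python
from h import *
d=snap('wrist','w1'); s=snap('side','d2');snap('scene','s2')
a=cv2.resize(d['image'][100:300,240:440],(600,600),interpolation=cv2.INTER_CUBIC);cv2.imwrite('pics/w1c.png',a[:,:,::-1])
```

```text
(no output)
```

View pics/w1c.png

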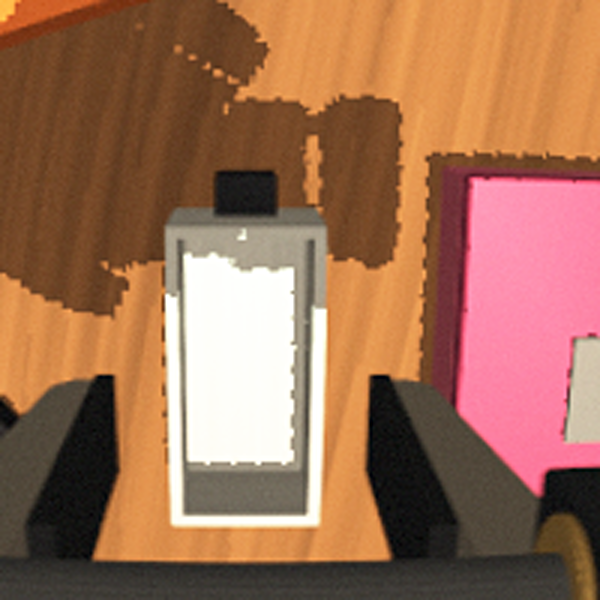

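The case now stands clear of the box and still parallel to it. In the crop, the rim runs from (166,224) and (326,224) to (320,525) and (172,525).

Run:
```python
from h import *
d=load('w1')
W=lambda p,z=.045:fplane(d,(240+p[0]/3-.33,100+p[1]/3-.33),z)[:2]*1000
q=[W(p) for p in[(167,226),(326,226),(320,525),(172,525)]]
print(np.array(q).round(1).tolist(),np.mean(q,0))
print([np.degrees(np.arctan2(*(q[1]-q[0])[::-1])),np.degrees(np.arctan2(*(q[2]-q[3])[::-1]))],[np.linalg.norm(q[i]-q[(i+1)%4]) for i in range(4)])
print('box top -x edge',W((467,180),.046),W((456,400),.046))
c=np.mean(q,0)/1000
go(*c,.18,101.1);go(*c,.012,101.1)
```

```text
[[424.6, -151.0], [476.4, -140.8], [498.3, -248.7], [445.1, -259.1]] [ 461.11936305 -199.89286416]
[np.float64(11.141346875417268), np.float64(11.103064338169117)] [np.float64(52.75574471784596), np.float64(110.10573095369374), np.float64(54.21481566471783), np.float64(110.07046592525543)]
box top -x edge [ 519.54806535 -115.82500806] [ 534.86275361 -191.74565785]
dp [-38.0, 1.5, -0.5] rot [-0.0019, -0.0015, -0.0005]
dp [-38.2, 1.8, 167.5] rot [-0.0019, -0.0015, -0.0005]
```

{"method": "move_arm", "body": {
  "fingers": [76,76,76,76,76,76,76,76,76,76],
  "dp": [
    [-20,1,0],
    [-38,2,0],
    [-38,2,20],
    [-38,2,55],
    [-38,2,90],
    [-38,2,120],
    [-38,2,145],
    [-38,2,160],
    [-38,2,167],
    [-38,2,167]
  ],
  "delta_rot": [
    [0,0,0],
    [0,0,0],
    [0,0,0],
    [0,0,0],
    [0,0,0],
    [0,0,0],
    [0,0,0],
    [0,0,0],
    [0,0,0],
    [0,0,0]
  ]
}}

```text
time: 7.1
ee_pos: [0.4606, -0.1999, 0.0114]
ee_rot: [-179.8, -0.1, 101.0]
force: [-0.4, -1.0, -0.2]
width: 0.0762
```

{"method": "move_arm", "body": {
  "fingers": [70,64,60,57,53,50,50,50],
  "dp": [
    [0,0,0],
    [0,0,0],
    [0,0,0],
    [0,0,0],
    [0,0,0],
    [0,0,0],
    [0,0,0],
    [0,0,0]
  ],
  "delta_rot": [
    [0,0,0],
    [0,0,0],
    [0,0,0],
    [0,0,0],
    [0,0,0],
    [0,0,0],
    [0,0,0],
    [0,0,0]
  ],
  "squeeze": 20
}}

```text
time: 7.9
ee_pos: [0.4608, -0.1999, 0.0119]
ee_rot: [-179.8, -0.1, 101.0]
force: [-1.5, 0.1, 7.2]
width: 0.0534
```

{"method": "move_arm", "body": {
  "fingers": [50,50,50,50,50,50,50,50,50,50],
  "dp": [
    [0,0,-5],
    [0,0,-15],
    [0,0,-35],
    [0,0,-60],
    [0,0,-85],
    [0,0,-105],
    [0,0,-120],
    [0,0,-120],
    [0,0,-120],
    [0,0,-120]
  ],
  "delta_rot": [
    [0,0,0],
    [0,0,0],
    [0,0,0],
    [0,0,0],
    [0,0,0],
    [0,0,0],
    [0,0,0],
    [0,0,0],
    [0,0,0],
    [0,0,0]
  ]
}}

```text
time: 8.9
ee_pos: [0.4606, -0.1998, 0.1311]
ee_rot: [-179.8, -0.2, 101.0]
force: [0.2, 0.2, -1.5]
width: 0.0537
```

Run:
```python
from h import *
go(.59,.17,.135,101.2)
```

```text
dp [338.2, 197.9, -3.7] rot [-0.0042, -0.0031, -0.0027]
```

{"method": "move_arm", "body": {
  "fingers": [50,50,50,50,50,50,50,50,50,50],
  "dp": [
    [20,14,-3],
    [55,36,-3],
    [95,58,-3],
    [135,85,-3],
    [175,111,-3],
    [215,138,-3],
    [240,154,-3],
    [255,163,-3],
    [258,165,-3],
    [258,165,-3]
  ],
  "delta_rot": [
    [0,0,0],
    [0,0,0],
    [0,0,0],
    [0,0,-0.003],
    [0,0,-0.003],
    [0,0,-0.003],
    [0,0,-0.003],
    [0,0,-0.003],
    [0,0,-0.003],
    [0,0,-0.003]
  ]
}}

```text
time: 9.9
ee_pos: [0.5724, 0.0845, 0.1335]
ee_rot: [-179.7, -0.2, 101.2]
force: [0.9, -0.0, -0.9]
width: 0.0537
```

{"method": "move_arm", "body": {
  "fingers": [50,50],
  "dp": [
    [0,0,0],
    [0,0,0]
  ],
  "delta_rot": [
    [0,0,0],
    [0,0,0]
  ]
}}

```text
time: 10.1
ee_pos: [0.5718, 0.083, 0.1334]
ee_rot: [-179.6, -0.1, 101.2]
force: [-0.2, -0.7, -2.1]
width: 0.0538
```

Run:
```python
from h import *
d=snap('wrist','w2'); print(ctrl.observe()['ee_pos'],ctrl.observe()['ee_rot'])
a=cv2.resize(d['image'][0:250,160:480],(768,600),interpolation=cv2.INTER_CUBIC);cv2.imwrite('pics/w2c.png',a[:,:,::-1])
```

```text
[0.57202159 0.08317783 0.13346471] [-1.79641604e+02 -1.51516117e-01  1.01159720e+02]
```

View pics/w2c.png

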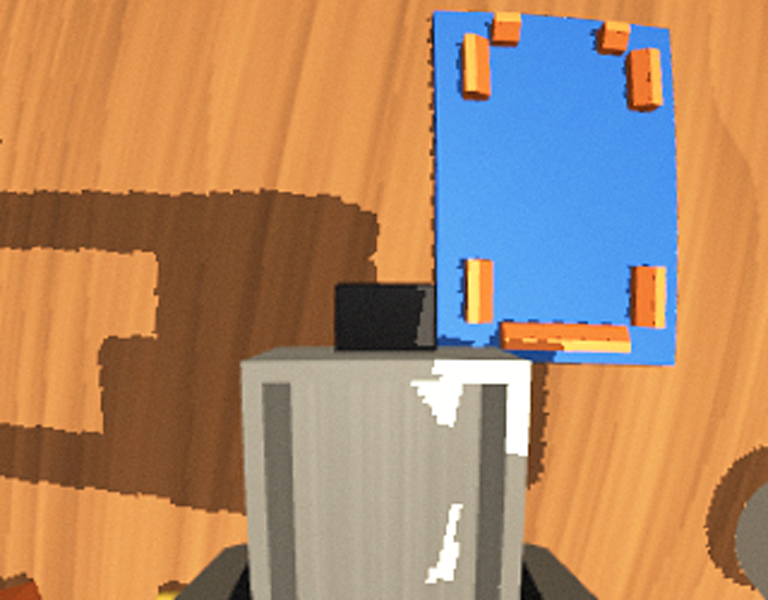

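The wrist crop shows the cradle plate corners at (433,12), (669,30) and (676,365). The held case's rim end runs from (243,362) to (530,362), with the nose ahead and level.

Run:
```python
from h import *
d=load('w2')
W=lambda p,z:fplane(d,(160+p[0]/2.4-.3,p[1]/2.4-.3),z)[:2]*1000
tl,tr,br=[W(p,.010) for p in[(433,12),(669,30),(676,365)]]
print(tl,tr,br,'centre',(tl+br)/2,np.linalg.norm(tl-tr),np.linalg.norm(tr-br))
ang=lambda a:np.degrees(np.arctan2(a[1],a[0])); print('yaws',ang(tr-tl),ang(tr-br)-90)
# contour-based yaw/centre from fitted edges
hs=cv2.cvtColor(d['image'],cv2.COLOR_RGB2HSV); m=((hs[...,0]>100)&(hs[...,0]<120)&(hs[...,1]>120))
def edge(pts):
    w=np.array([fplane(d,p,.010)[:2]*1000 for p in pts],np.float32); vx,vy,x,y=cv2.fitLine(w,cv2.DIST_HUBER,0,.01,.01).ravel(); return np.array([x,y]),np.array([vx,vy])
rows=range(15,138)
L=edge([(np.flatnonzero(m[r,330:445])[0]+329.5,r) for r in rows]);Rr=edge([(np.flatnonzero(m[r,330:460])[-1]+330.5,r) for r in rows])
cols=range(345,436)
T=edge([(c,np.flatnonzero(m[:60,c])[0]-.5) for c in cols if m[:14,c].any()])
B=edge([(c,np.flatnonzero(m[:,c])[-1]+.5) for c in range(390,438)])
for n,e in zip('LRTB',(L,Rr,T,B)):print(n,e[0].round(1),ang(e[1]).round(2)%180)
for y in(11.2,):
    u=np.array([np.cos(np.radians(y)),np.sin(np.radians(y))]);v=np.array([-u[1],u[0]])
    a,b=L[0]@u,Rr[0]@u;t,bb=T[0]@v,B[0]@v;print('w',b-a,'l',t-bb,'c',(a+b)/2*u+(t+bb)/2*v)
p=ctrl.observe()['ee_pos'];z=p[2]+.033
q=[W((243,361),z),W((530,361),z)];m_=np.mean(q,0);print('case end mid',m_,ang(q[1]-q[0]),np.linalg.norm(q[1]-q[0]),'rel tcp u,v',(m_-p[:2]*1000)@u,(m_-p[:2]*1000)@v)
n=[W((335,283),z-.024),W((436,283),z-.024)];print('nose mid',np.mean(n,0),(np.mean(n,0)-p[:2]*1000)@u,(np.mean(n,0)-p[:2]*1000)@v)
```

```text
[553.73217909 269.74327058] [650.8874924  289.98414414] [680.70241862 148.95584958] centre [617.21729885 209.34956008] 99.24136167353446 144.14544630501942
yaws 11.768392527108023 11.937184248901787
L [571.  185.3] 101.7
R [662.4 232.4] 101.78
T [600.6 280. ] 11.57
B [657.2 126.6] 116.18
w 98.8640834165002 l 161.46187556634834 c [618.20343509 201.18465881]
case end mid [561.71948168 137.12615902] 11.20754516093204 53.233817122539314 rel tcp u,v 0.3727121519710003 54.92191052803169
nose mid [558.55329523 151.57068927] 0.07244919370742017 69.70632911462084
```

Run:
```python
from h import *
go(.6164,.2095,.1335,101.7);go(.6164,.2095,.048,101.7)
```

```text
dp [115.3, 68.0, -0.2] rot [-0.0062, -0.0027, -0.0094]
dp [115.1, 68.5, 85.3] rot [-0.0062, -0.0027, -0.0094]
```

{"method": "move_arm", "body": {
  "fingers": [50,50,50,50,50,50,50,50,50,50],
  "dp": [
    [25,15,0],
    [55,33,0],
    [85,50,0],
    [105,62,0],
    [114,68,5],
    [115,68.5,20],
    [115,68.5,45],
    [115,68.5,70],
    [115,68.5,82],
    [115,68.5,85]
  ],
  "delta_rot": [
    [-0.002,-0.001,-0.003],
    [-0.004,-0.002,-0.006],
    [-0.006,-0.003,-0.009],
    [-0.006,-0.003,-0.009],
    [-0.006,-0.003,-0.009],
    [-0.006,-0.003,-0.009],
    [-0.006,-0.003,-0.009],
    [-0.006,-0.003,-0.009],
    [-0.006,-0.003,-0.009],
    [-0.006,-0.003,-0.009]
  ]
}}

```text
time: 11.15
ee_pos: [0.6147, 0.2077, 0.0461]
ee_rot: [-179.8, 0.1, 101.6]
force: [0.9, -1.0, -1.9]
width: 0.0535
```

{"method": "move_arm", "body": {
  "fingers": [50,50],
  "dp": [
    [0,0,0],
    [0,0,0]
  ],
  "delta_rot": [
    [0,0,0],
    [0,0,0]
  ]
}}

```text
time: 11.35
ee_pos: [0.615, 0.2073, 0.0467]
ee_rot: [-179.8, 0.1, 101.6]
force: [-0.7, 0.1, -1.6]
width: 0.0541
```

Run:
```python
from h import *
w=snap('wrist','w3')['image'];s=snap('scene','s3')['image'];d=snap('side','d3')['image']
o=np.vstack([np.hstack([cv2.resize(w[90:240,220:420],(400,300),interpolation=2),cv2.resize(s[240:340,290:423],(400,300),interpolation=2)]),np.hstack([cv2.resize(d[125:185,305:385],(400,300),interpolation=2),np.zeros((300,400,3),np.uint8)])])
cv2.imwrite('pics/c3.png',o[:,:,::-1]);go(.6164,.2095,.048,101.7)
```

```text
dp [1.5, 1.3, -0.9] rot [-0.0025, 0.0008, -0.0015]
```

View pics/c3.png

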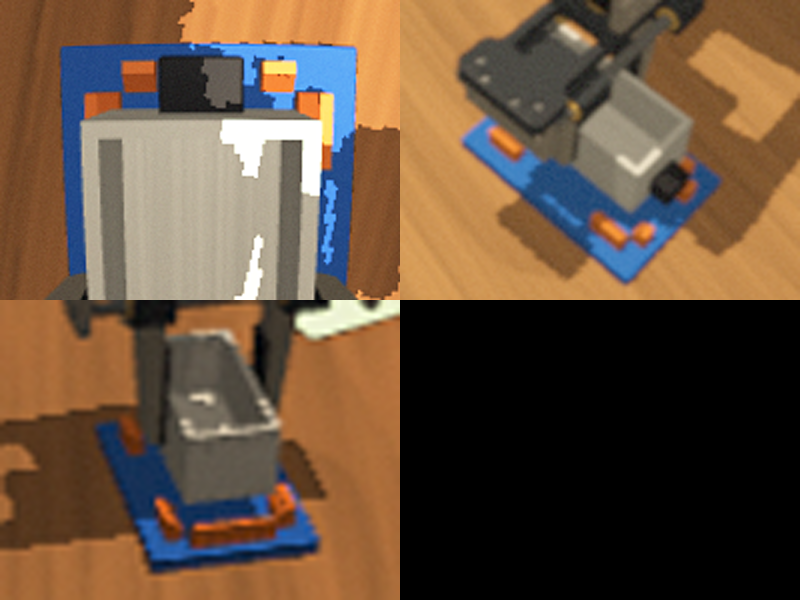

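The nose sits between the two slot posts, as it should, with the case level. Next I'll check the offset numerically.

Run:
```python
from h import *
d=load('w3');W=lambda p,z:fplane(d,(220+p[0]/2-.25,90+p[1]/2-.25),z)[:2]*1000
t=np.radians(11.7);u=np.array([np.cos(t),np.sin(t)]);v=np.array([-u[1],u[0]])
p=ctrl.observe()['ee_pos']*1000
f=lambda n,a:print(n,np.round([(a-p[:2])@u,(a-p[:2])@v],1))
zt=(p[2]-12)/1000
for x in(159,243):f('nose top',W((x,57),zt+.021))
for x in(82,322):f('rim',W((x,122),zt+.045))
for q in((122,62),(157,62),(261,60),(297,60)):f('post top outer row',W(q,.024))
f('plate tl',W((60,46),.01));f('plate tr',W((356,44),.01))
```

```text
nose top [-10.9  69.1]
nose top [10.6 69.1]
rim [-26.5  54.5]
rim [26.7 54.5]
post top outer row [-24.6  68.5]
post top outer row [-13.8  68.3]
post top outer row [18.2 68.9]
post top outer row [29.4 69.2]
plate tl [-47.4  74.8]
plate tr [51.6 75.5]
```

{"method": "move_arm", "body": {
  "fingers": [50,50,50,50,50,50],
  "dp": [
    [1.8,2,0],
    [1.8,2,0],
    [1.8,2,2],
    [1.8,2,4],
    [1.8,2,5],
    [1.8,2,5]
  ],
  "delta_rot": [
    [-0.0025,0.001,-0.002],
    [-0.0025,0.001,-0.002],
    [-0.0025,0.001,-0.002],
    [-0.0025,0.001,-0.002],
    [-0.0025,0.001,-0.002],
    [-0.0025,0.001,-0.002]
  ]
}}

```text
time: 12.1
ee_pos: [0.6167, 0.2099, 0.0417]
ee_rot: [-180.0, -0.0, 101.7]
force: [-0.0, 0.4, -1.5]
width: 0.0539
```

Run:
```python
from h import *
t=np.radians(11.7);u=np.array([np.cos(t),np.sin(t)]);v=np.array([-u[1],u[0]])
g=np.array([.6150,.2073])+.0021*u+.0018*v;print(g);go(*g,.0219,101.7)
```

```text
[0.61669135 0.20948845]
dp [-0.4, -0.1, 19.8] rot [-0.0006, -0.0001, 0.0006]
```

Aligned within 0.5 mm. I'll lower slowly.

{"method": "move_arm", "body": {
  "fingers": [50,50,50,50,50,50,50,50,50,50],
  "dp": [
    [0,0,2],
    [0,0,4],
    [0,0,6],
    [0,0,8],
    [0,0,10],
    [0,0,12],
    [0,0,14],
    [0,0,16],
    [0,0,17],
    [0,0,17]
  ],
  "delta_rot": [
    [0,0,0],
    [0,0,0],
    [0,0,0],
    [0,0,0],
    [0,0,0],
    [0,0,0],
    [0,0,0],
    [0,0,0],
    [0,0,0],
    [0,0,0]
  ]
}}

```text
time: 13.1
ee_pos: [0.6166, 0.2099, 0.0246]
ee_rot: [-179.9, -0.0, 101.7]
force: [0.2, -0.1, -1.7]
width: 0.0539
```

No contact so far. The last few millimetres come next.

{"method": "move_arm", "body": {
  "fingers": [50,50,50,50,50,50,50],
  "dp": [
    [0,0,0.7],
    [0,0,1.4],
    [0,0,2.1],
    [0,0,2.6],
    [0,0,3],
    [0,0,3],
    [0,0,3]
  ],
  "delta_rot": [
    [0,0,0],
    [0,0,0],
    [0,0,0],
    [0,0,0],
    [0,0,0],
    [0,0,0],
    [0,0,0]
  ]
}}

```text
time: 13.8
ee_pos: [0.6167, 0.2098, 0.022]
ee_rot: [-180.0, -0.0, 101.7]
force: [-1.9, -1.0, 5.7]
width: 0.0539
```

The case is seated: z is 22.0 mm against 21.9 predicted, and the force has turned upward. I'll release, then retreat straight up.

{"method": "move_arm", "body": {
  "fingers": [55,58,62,68,72,74,74,74],
  "dp": [
    [0,0,0],
    [0,0,0],
    [0,0,0],
    [0,0,0],
    [0,0,0],
    [0,0,0],
    [0,0,0],
    [0,0,0]
  ],
  "delta_rot": [
    [0,0,0],
    [0,0,0],
    [0,0,0],
    [0,0,0],
    [0,0,0],
    [0,0,0],
    [0,0,0],
    [0,0,0]
  ]
}}

```text
time: 14.6
ee_pos: [0.6167, 0.2098, 0.022]
ee_rot: [-180.0, -0.0, 101.7]
force: [0.6, -0.5, 0.5]
width: 0.0741
```

{"method": "move_arm", "body": {
  "fingers": [74,74,74,74,74,74,74,74,74,74],
  "dp": [
    [0,0,-5],
    [0,0,-20],
    [0,0,-45],
    [0,0,-75],
    [0,0,-105],
    [0,0,-135],
    [-30,-10,-160],
    [-60,-20,-170],
    [-70,-20,-170],
    [-70,-20,-170]
  ],
  "delta_rot": [
    [0,0,0],
    [0,0,0],
    [0,0,0],
    [0,0,0],
    [0,0,0],
    [0,0,0],
    [0,0,0],
    [0,0,0],
    [0,0,0],
    [0,0,0]
  ]
}}

```text
time: 15.6
ee_pos: [0.6119, 0.1362, 0.1931]
ee_rot: [180.0, -0.0, 101.6]
force: [-0.5, -0.1, -0.8]
width: 0.0738
```

Run:
```python
from h import *
w=snap('wrist','w4')['image'];s=snap('scene','s4')['image'];d=snap('side','d4')['image']
o=np.vstack([np.hstack([cv2.resize(w[40:190,250:450],(400,300),interpolation=2),cv2.resize(s[240:340,290:423],(400,300),interpolation=2)]),np.hstack([cv2.resize(d[125:185,305:385],(400,300),interpolation=2),cv2.resize(s[100:340,130:450],(400,300))])])
cv2.imwrite('pics/c4.png',o[:,:,::-1]);print(ctrl.observe()['time'],ctrl.observe()['force'])
```

```text
15.75 [-0.1078583   0.01988395  0.10731128]
```

View pics/c4.png

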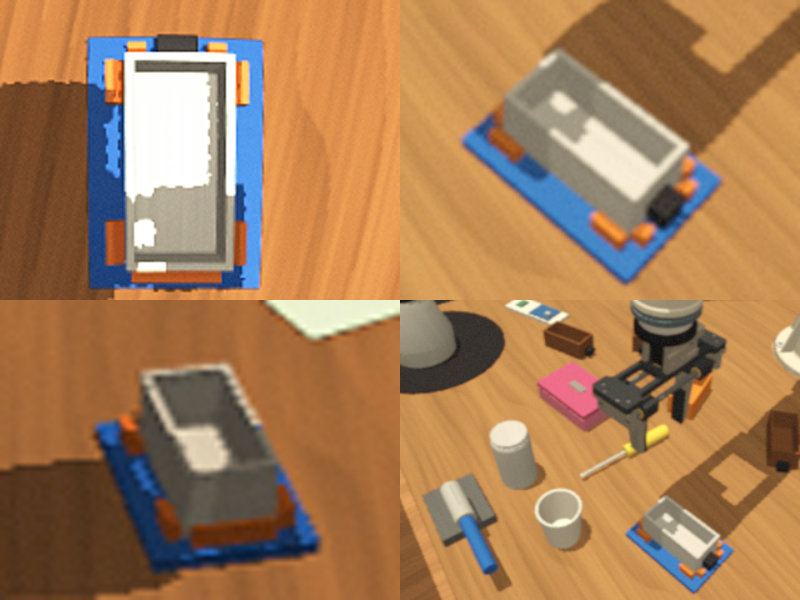

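The case sits flat inside the pocket walls with its nose in the slot. The can, cup and screwdriver are where they were, and the robot is clear.

```bash
python3 -c "
from cell import ctrl
print(ctrl.close_job())"
```

```text
the job is handed in; nothing more can be done
None
```

The half-case is seated in the blue cradle with its nose in the slot, and I handed the job in at about 16 s of the 58 s allowed.

- **Slide:** I gripped the case's free long wall with one finger inside and slid it about 45 mm straight away from the pink box. The wrist view afterwards showed it still parallel to the box, yaw 11.1°.
- **Pick and place:** I picked it up across its width and lowered it into the pocket. It touched down at a tool height of 22.0 mm, against 21.9 mm predicted for a case flat on the pocket floor, with about 6 N upward on the wrist. Then I let go and retreated straight up.
- **Last checks:** The final wrist, scene and side pictures show the case level inside all the pocket walls. The can, cup and screwdriver look unmoved by eye; I did not measure them again. The gripper is clear with near-zero force.
- **Disagreements:** The scene and side cameras disagreed by about 7–11 mm in y on the cradle's position. A close-up wrist view before lowering settled it. One automatic fit, of the cradle's -y plate edge, was spoiled by the case blocking the view, so I discarded it.

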